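# Load a stone core into the tilted V-fixture and clamp it

## Task

Take the teal stone core from its wooden rest and lower it, without dropping it, into the two V-blocks of the tilted fixture so that it lies fully home in both Vs with its lower end against the red stop, and let go of it. Then slide the brass clamp by its orange fin along the curved rod as far as it goes, so that its rubber pad presses on the core. Leave the red core, the gem boxes and the white jar where they are.

Things in the scene. Friction and masses are not known exactly. Their poses are not given: they have to be found in the camera images.
- teal_core_mid (a point): centre of the loose teal (blue-green) stone core: a solid cylinder 30 mm in diameter, 140 mm long, about 250 g. x axis: the cylinder's axis, either way round (it may roll about it). It starts level in one of two identical wooden rests, which may swap places, its centre 36 mm above the table
- red_core_mid (a point): centre of a loose dark red stone core of the same size, in the other rest; not to be moved
- rest_a: wooden rest of the teal core, fixed; origin at the table under the core's centre, x along the core. A board 150 x 74 x 8 mm with two V-saddles, each 24 mm long, 58 mm wide, up to 35 mm high, centred 50 mm either side of the middle: the middle 76 mm of the core is free at the sides and below, down to the board
- cradle: tilted V-fixture, fixed. Origin: where the teal core's centre is when seated in both Vs and touching the stop. x: along the Vs, rising to the right (roughly world -y) at 30 degrees to level; y: level, across the Vs, roughly away from the robot; z: square to the sloping plate, leaning 30 degrees from vertical to the left. Grey plate, top at z = -36 mm, x -90 to 80, y -55 to 175
- v_upper (a point): middle of the core's axis over the upper steel 90-degree V-block, cradle (50, 0, 0) mm. Its twin is at (-50, 0, 0). Each is 24 mm long along x, 58 mm wide and reaches up to cradle z = -1 mm; 76 mm between them is free for the fingers, down to the plate
- stop_face (a point): point on the face of the red stop plate at the low end, cradle (-70, 0, 0) mm; the core's lower end belongs against it. The plate is 36 mm wide and reaches up to cradle z = 2 mm. The core does not reliably slide down to it by itself
- arc_centre (a point): centre of the curved rod's arc, cradle (-55, 56, 26) mm. The 10 mm steel rod, radius 105 mm, lies parallel to the plate at cradle z = 26 mm, from (48, 34) beside the upper V-block to (-23, 156), with a post and a 17 mm ball at each end; straight above the core all is free while the clamp is back
- keeper_fin (a point): grip point on the brass clamp's orange fin, 57 mm along cradle z; x = 50, y = 56 mm there when at its end stop. Fin: 10 mm thick along this x axis (the arc's radius), 30 mm long along y (along the rod), standing along z, top 12 mm above this point, foot 20 mm below on a bored sleeve 22 mm across, 32 mm long. An arm reaches 56 mm along -y to the pad. Fin and sleeve turn as they follow the arc
- keeper (a joint): angle in rad of the clamp about the arc's centre, axis cradle z: 0 = end stop, pad over the top of the core at the upper V-block; grows anticlockwise seen from above, to 1.05 fully back. It starts at 0.8 to 1.0 and stays where it is left; sliding takes about 2 N, up to about 8 N over the last 15 mm, where the pad rides up on the core
- pad: black rubber pad with a round foot of 9 mm radius under the end of the clamp's arm, sprung along cradle z, about 3.5 N on a seated core; free, its foot hangs 3 mm lower than the top of a seated core
- gembox_a_mid (a point): centre of a loose black gem box, 42 x 42 x 24 mm; not to be moved
- gembox_b_mid (a point): centre of another such gem box; not to be moved
- gembox_c_mid (a point): centre of another such gem box; not to be moved
- jar_mid (a point): centre of a loose white jar, 48 mm across and 45 mm tall; not to be moved
There are look-alikes about, which are no part of the job. Of the things like the part that bears teal_core_mid, leave any that is purple; of the rest the smaller one is meant.

How it is judged (in metres and radians):
On the way:
1. the teal core lies home in both Vs, its end at the red stop, and is let go, the clamp still back (x of teal_core_mid in the frame of cradle between -0.004 and 0.006 m and y of teal_core_mid in the frame of cradle between -0.003 and 0.003 m and z of teal_core_mid in the frame of cradle between -0.003 and 0.003 m and angle between the x axis of teal_core_mid and the x axis of cradle, either way round below 0.06 rad and contact force between the fingers and teal_core below 0.1 N and value of joint keeper above 0.3 rad), for 0.3 s.
At the end, for the whole second after the job is handed in: Teal core released and at rest in both Vs: within 3 mm across and in height, -4 to +6 mm along the V from its place at the stop, parallel within 0.06 rad; clamp within 0.06 rad of its end stop, pad pressing over 1 N; red core, gem boxes and jar within 30 mm of their starts (x of teal_core_mid in the frame of cradle between -0.004 and 0.006 m and y of teal_core_mid in the frame of cradle between -0.003 and 0.003 m and z of teal_core_mid in the frame of cradle between -0.003 and 0.003 m and angle between the x axis of teal_core_mid and the x axis of cradle, either way round below 0.06 rad and contact force between the fingers and teal_core below 0.1 N and value of joint keeper below 0.06 rad and contact force between pad and teal_core above 1 N and linear speed of teal_core below 0.02 m/s and distance of each of red_core_mid, gembox_a_mid, gembox_b_mid, gembox_c_mid, jar_mid from where it was at the start of the episode below 0.03 m); the robot touches nothing.
It fails at once if the teal core is dropped (moves faster than 0.4 m/s with no finger touching it, as after a free fall of 8 mm) (contact force between the fingers and teal_core below 0.1 N and linear speed of teal_core above 0.4 m/s).
It fails at once if the red core, a gem box or the jar is moved by more than 30 mm (distance of any of red_core_mid, gembox_a_mid, gembox_b_mid, gembox_c_mid, jar_mid from where it was at the start of the episode above 0.03 m).
It also fails if it takes over 58 s, if anything falls off the work surface, if the arm or the gripper's body presses on something with over 40 N, if the wrist force passes 120 N, or if a joint passes its speed limit or range.

## Robot

A 6-joint arm with a two-finger parallel gripper is mounted at the origin on the work surface. World frame = base frame: x ahead of the robot, y to its left, z up, the work surface at z = 0. Lengths are in m, angles in degrees, forces in N, time in s.
With the tool pointing down it reaches from about 0.25 to 0.725 m from the base axis. Payload 9.7 kg.
Tool frame: the origin (TCP) lies between the finger pads; the fingertips stand 19 mm ahead of it and the grasp point (between the pads) is the TCP; z points along the fingers, y is the line along which they close (so a half turn about z gives the same grasp; the last joint's range is limited). The gripper opens to 85 mm and grips with 20 to 120 N. Pads are 22 mm wide; open, the fingers measure 114 mm over their backs; the gripper's body (76 mm by 85 mm) begins 54 mm behind the grasp point. The pads swing forward as they close: fully open they stand 13 mm farther back than shut.
Start: joints at [-74.198, 4.979, 10.078, 95.1, 0, 90], TCP at [0.15, -0.529, 0.25] pointing down, gripper open.
Joint ranges: [-179.16, 179.16], [-48.56, 103.87], [-65.8, 70.77], [-126.05, 130.52], [-82.76, 87.17], [-180, 180]. Speed limits (degrees/s): [127.2, 127.2, 147.25, 180, 180, 180].

## Interface

Orientations are given as [roll, pitch, yaw] about the fixed x, y, z axes, in that order (R = Rz(yaw) Ry(pitch) Rx(roll)).
In Python, from workcell import telemetry, camera, calibration, workorder gives the robot as it stands.
- The arm moves only by the tool play_rows, never from a script. Its argument "increments" is a list of rows, each a list of 3 entries, a list of its own where there are three numbers: the shift along the tool's x, y, z in mm, then the turn, a rotation vector about the tool's x, y, z in degrees, then the closure, from 0 (fully open) to 1 (shut). In form: [[[x, y, z], [ax, ay, az], jaw], ...]. A call has 1 to 20 rows; each row is the pose to reach, as a shift and turn from the pose commanded when the call began, along the tool's axes at that moment; what a row does not reach only later rows make up. A row lasts 1/10 s, in which the tool goes at most 50 mm and 8.59 degrees, less where a joint would pass 70% of its speed; a pose out of reach is approached as far as the arm can. A call with a gripper value outside its range is refused whole. The fingers move at their own pace and stop on an object; "grip_force" is the grip in N (left out, the last holds). Time passes only in rows, so rows that repeat a pose let the fingers close. It gives the time, the measured TCP pose, the force, the opening and the grip force at its end, in the units of the state.
- telemetry.get_obs(): the state, without advancing time (a new reading comes with each control period).
- camera(name): name is "scene" or "top"; returns (picture, depth): 384x512x3 uint8, red, green, blue; 384x512 float32, m along the optical axis (not along the pixel's ray), 0 where there is no reading.
- calibration(name): a dict with "vertical_fov" (degrees; the focal length in pixels is half the picture's height over the tangent of half this angle, whatever the lens; pixels are square), "cx", "cy" (the principal point, pixels), "k1" (the pictures are not rectified: a ray, as slopes to the right and down, at radius r is drawn at 1 + k1 r^2 times it, then the intrinsics apply), "rvec" (rotation vector, rad) and "tvec" (3), from world to camera coordinates, as OpenCV has them. Camera axes: x right, y down, z forward; pixel columns grow to the right and rows downward; lengths in m; the calibration is good to about 2 mm. A picture is of the moment at which its call begins. calibration takes no time and is no camera call.
- workorder.job_done(): hands the job in; it is judged then, once.
The state is a dict: "time": time; "q": joint angles; "qd": joint speeds; "joint_efforts": joint torques, N m; "ee_pos": TCP position; "tcp_rot": TCP orientation; "wrist_force": force on the tool from outside, world axes, zero at the start; "torque": the same for the moment, N m; "opening": finger opening in m; "grasp_force": force on a finger pad.
Only numpy, scipy, OpenCV 4.12 (cv2) and the standard library are available. Lean on these libraries where they do the work, as an engineer would, in place of code of your own. Each camera call takes 0.05 s, during which the arm holds its last target. There are 200 camera calls.

## Working session

There is one attempt and no reset: what is moved stays moved. The work goes in short steps, Python scripts to look and compute and a tool call to move; the robot and the scene stay as the last step left them, time stands still between calls to the robot, and variables do not carry over. Pictures are saved under pics/ and viewed, at most 11 in all, crops included, and the job is handed in when it is done.

Besides the shell and the picture viewer there is one more tool, called after "Request:" as name(argument=value, ...) on one line, values as JSON. play_rows: Moves the arm, as the interface text tells. Its arguments: {"type":"object","properties":{"increments":{"type":"array"},"grip_force":{"type":"number"}},"required":["increments"]}

```bash
mkdir -p pics; cat > h.py <<'E'
import numpy as np, cv2
from workcell import telemetry, camera, calibration, workorder
from scipy.spatial.transform import Rotation as R
def shot(n):
    im,d=camera(n); np.savez(f'{n}.npz',im=im,d=d); return im,d
def load(n):
    z=np.load(f'{n}.npz'); return z['im'],z['d']
def cam(n):
    c=calibration(n); f=192/np.tan(np.radians(c['vertical_fov'])/2)
    K=np.array([[f,0,c['cx']],[0,f,c['cy']],[0,0,1]]); return c,K,np.array([c['k1'],0,0,0,0.])
def cloud(n,d):
    c,K,D=cam(n); v,u=np.mgrid[:384,:512]
    p=cv2.undistortPoints(np.stack([u,v],-1).reshape(-1,1,2).astype(float),K,D).reshape(384,512,2)
    P=np.dstack([p*d[...,None],d]); Rm=cv2.Rodrigues(np.array(c['rvec'],float))[0]
    W=(P-np.array(c['tvec']).ravel())@Rm; W[d==0]=np.nan; return W
def proj(n,X):
    c,K,D=cam(n); return cv2.projectPoints(np.array(X,float).reshape(-1,1,3),np.array(c['rvec'],float),np.array(c['tvec'],float),K,D)[0].reshape(-1,2)
E
python3 - <<'E'
from h import *
a,_=shot('scene');b,_=shot('top')
cv2.imwrite('pics/s0.png',cv2.resize(a[...,::-1],(800,600)));cv2.imwrite('pics/t0.png',cv2.resize(b[...,::-1],(800,600)))
for n in('scene','top'):print(calibration(n))
o=telemetry.get_obs();print(o)
E
```

```text
{'vertical_fov': 46.144678418026395, 'cx': 245.01234979860877, 'cy': 189.06197006014196, 'k1': -0.06901294240602024, 'rvec': array([ 2.08060004,  0.8809148 , -0.42101116]), 'tvec': array([-0.39990123, -0.08941918,  1.45435539])}
{'vertical_fov': 43.95260665999009, 'cx': 248.43567626210475, 'cy': 192.73810167910005, 'k1': -0.19341181210591774, 'rvec': array([ 2.18774242, -2.13146279,  0.15748898]), 'tvec': array([0.0303298 , 0.48822679, 1.46269664])}
{'time': 0.1, 'q': array([-7.41973904e+01,  5.00729316e+00,  1.00382146e+01,  9.50994630e+01,
        8.47235361e-04,  8.99988973e+01]), 'qd': array([-0.05407563, -0.14381899,  0.14377381, -0.01482617,  0.00398595,
       -0.10900344]), 'joint_efforts': array([-1.37121846e-03, -5.21564233e+01,  4.65652764e+01,  1.60610379e-02,
       -7.01715226e-05,  4.25954866e-06]), 'ee_pos': array([ 0.14973087, -0.52903127,  0.24965326]), 'tcp_rot': array([-1.79931459e+02, -8.48553911e-04,  1.58037113e+01]), 'wrist_force': array([ 0.05803627,  0.48500549, -0.24792738]), 'torque': array([ 0.01840311,  0.01654104, -0.02366657]), 'grasp_force': 0.0, 'opening': 0.08528420915262543}
```

View pics/s0.png

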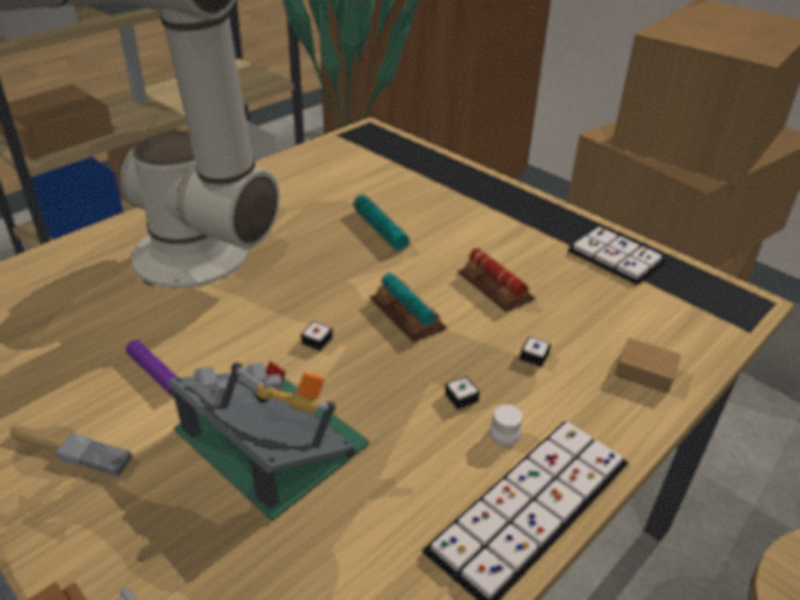

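View pics/t0.png

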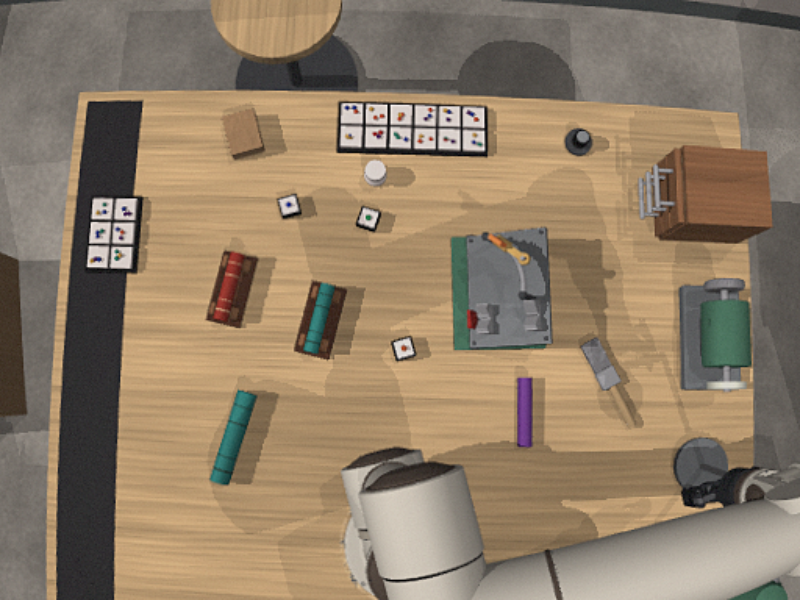

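The top view shows the teal core in its rest at about (320,320) and the red core at (232,285). The larger teal decoy is at (232,437), the purple one at (525,410) and the cradle at (500,295), with its stop at (472,320) and the clamp back. Next I measure them.

```bash
cat > m1.py <<'E'
from h import *
def core(n,box):
    im,d=load(n); W=cloud(n,d); hsv=cv2.cvtColor(im,cv2.COLOR_RGB2HSV)
    m=(hsv[...,0]>80)&(hsv[...,0]<100)&(hsv[...,1]>90)
    x0,x1,y0,y1=box; s=np.zeros_like(m); s[y0:y1,x0:x1]=1
    P=W[m&s]; P=P[~np.isnan(P[:,0])]; P=P[P[:,2]>.03]
    (c,sz,_)=cv2.minAreaRect((P[:,:2]*1e3).astype(np.float32)); 
    u=np.linalg.svd(P[:,:2]-P[:,:2].mean(0),full_matrices=0)[2][0]; u*=np.sign(u[0])
    print(n,len(P),'mid mm',np.round(c,1),'size',np.round(sz,1),'yaw',np.degrees(np.arctan2(u[1],u[0])),'ztop',np.percentile(P[:,2],[50,95,99]))
core('top',(190,225,170,235)); core('scene',(235,290,165,215))
Wt=cloud('top',load('top')[1]); Ws=cloud('scene',load('scene')[1])
np.savez('W.npz',t=Wt,s=Ws)
# plate plane
imt=load('top')[0]
s=Wt[145:225,288:355].reshape(-1,3); s=s[~np.isnan(s[:,0])]
# level table check
print('table z',np.nanmedian(Wt[230:260,270:300,2]),np.nanmedian(Ws[170:200,170:190,2]))
# RANSAC plane
rng=np.random.default_rng(0);best=0
for i in range(500):
    q=s[rng.choice(len(s),3,0)]; nn=np.cross(q[1]-q[0],q[2]-q[0]); nn/=np.linalg.norm(nn)+1e-12
    if abs(nn[2])>.97: continue
    k=abs((s-q[0])@nn)<.002
    if k.sum()>best:best=k.sum();b=k
q=s[b];c=q.mean(0);nn=np.linalg.svd(q-c,full_matrices=0)[2][2];nn*=np.sign(nn[2])
print('plane',best,len(s),c,nn,'tilt',np.degrees(np.arccos(nn[2])),'yaw of lean',np.degrees(np.arctan2(nn[1],nn[0])))
ex=np.cross([nn[0]*0-nn[1],nn[0],0],[0,0,1.]); ey=np.array([-nn[1],nn[0],0]);ey/=np.linalg.norm(ey);ey*=np.sign(ey[0]); ex=np.cross(ey,nn)
print('ex',ex,'ey',ey)
# rectangle of the plate in-plane
L=(q-c)@np.c_[ex,ey]*1e3
r=cv2.minAreaRect(L.astype(np.float32));print(r)
print('extents',np.percentile(L,[.2,99.8],axis=0))
np.savez('cr0.npz',c=c,ex=ex,ey=ey,n=nn)
hs=(s-c)@nn*1e3
print(np.histogram(hs,bins=np.arange(-20,80,5)))
E
python3 m1.py
```

```text
top 418 mid mm [449.5 181.5] size [ 29.9 138.7] yaw -12.505412643564059 ztop [0.04769029 0.05385415 0.05688129]
scene 351 mid mm [451.5 175. ] size [ 25.5 141.3] yaw -12.13358872207474 ztop [0.04644074 0.05200886 0.05323928]
table z -0.00017130121272446056 -0.00038111603476069446
plane 1633 5340 [ 0.51442993 -0.18081526  0.05638006] [-0.01702883  0.51794297  0.85524564] tilt 31.213117569415942 yaw of lean 91.88308120289146
ex [ 0.02810341 -0.85478377  0.51822283] ey [ 0.99945996  0.03286005 -0.        ]
((-6.187095642089844, 8.432144165039062), (254.9807891845703, 214.56410217285156), 88.93384552001953)
extents [[-114.14608387 -114.38249453]
 [  98.53421466  134.39930621]]
(array([  27,   68,  324, 1555, 1648,  386,   77,   71,   78,   94,  104,
         39,   11,    5,    1,    3,   44,  134,   64]), array([-20, -15, -10,  -5,   0,   5,  10,  15,  20,  25,  30,  35,  40,
        45,  50,  55,  60,  65,  70,  75]))
```

```bash
cat > m2.py <<'E'
from h import *
from scipy.optimize import least_squares
z=np.load('W.npz');g=np.load('cr0.npz')
yaw=np.arctan2(g['ey'][1],g['ey'][0])
Pt=[];
for n,k,b in(('top','t',(288,355,140,228)),('scene','s',(105,240,225,330))):
    W=z[k][b[2]:b[3],b[0]:b[1]].reshape(-1,3);W=W[~np.isnan(W[:,0])]
    L=(W-g['c'])@np.c_[g['ex'],g['ey'],g['n']]*1e3
    m=(abs(L[:,2])<9)&(abs(L[:,0])<80)&(L[:,1]>-90)&(L[:,1]<120)
    Q=W[m]
    f=lambda p:((Q-g['c'])@np.array([-np.sin(p[1])*np.sin(np.radians(p[2])),np.cos(p[1])*np.sin(np.radians(p[2])),np.cos(np.radians(p[2]))]))*1e3-p[0]
    r=least_squares(f,[0,yaw,30],loss='soft_l1',f_scale=2).x
    f30=lambda p:f([p[0],p[1],30.]);r2=least_squares(f30,[0,yaw],loss='soft_l1',f_scale=2).x
    print(n,len(Q),'free',r[0],np.degrees(r[1]),r[2],'| 30:',r2[0],np.degrees(r2[1]))
    if n=='top': off,yw=r2
def frame(yw):
    ey=np.array([np.cos(yw),np.sin(yw),0]);n=np.array([-np.sin(yw)*.5,np.cos(yw)*.5,np.cos(np.pi/6)]);return np.cross(ey,n),ey,n
ex,ey,n=frame(yw);c=g['c']+n*off*1e-3
np.savez('cr1.npz',c=c,ex=ex,ey=ey,n=n)
X,Y=np.meshgrid(np.arange(-130,130),np.arange(170,-150,-1)) # 1mm/px, up=+y
tiles=[]
for nm in('top','scene'):
    im=load(nm)[0];p=proj(nm,c+(X[...,None]*ex+Y[...,None]*ey)*1e-3).reshape(*X.shape,2).astype(np.float32)
    tiles.append(cv2.remap(im,p[...,0],p[...,1],cv2.INTER_CUBIC))
o=cv2.resize(np.hstack(tiles),None,fx=1.5,fy=1.5,interpolation=cv2.INTER_CUBIC)
for k in range(0,o.shape[1],75):cv2.line(o,(k,0),(k,6),(255,255,0),1)
for k in range(0,o.shape[0],75):cv2.line(o,(0,k),(6,k),(255,255,0),1)
print(o.shape);cv2.imwrite('pics/rect.png',o[...,::-1])
E
python3 m2.py
```

```text
top 2304 free 0.33453259617379105 2.133251195401264 30.72384106485069 | 30: 0.3723047212238674 2.1047051788725284
scene 2262 free 1.7063545894509409 1.4532087763608492 29.84030326031631 | 30: 1.6661863488038413 1.454689453653919
(480, 780, 3)
```

View pics/rect.png

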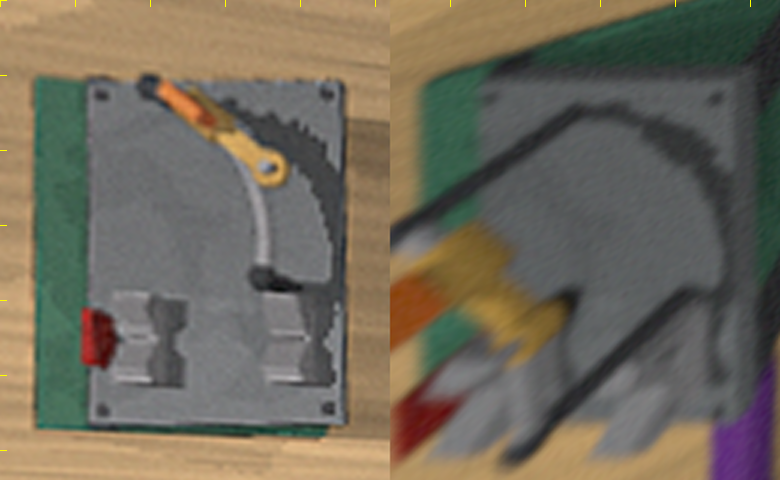

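```bash
cat >> h.py <<'E'
def cradle():
    z=np.load('cradle.npz');return z['o'],z['M']   # M columns ex,ey,ez
def C(p): o,M=cradle();return o+M@(np.array(p,float)*1e-3)
def go(pos,Rm):
    o=telemetry.get_obs();R0=R.from_euler('xyz',o['tcp_rot'],degrees=True)
    print('t',round(o['time'],2),'pos',np.round(o['ee_pos'],4),'q',np.round(o['q'],1),'open',round(o['opening'],4))
    print('shift',np.round(R0.inv().apply(np.array(pos)-o['ee_pos'])*1e3,1),'rot',np.round((R0.inv()*R.from_matrix(Rm)).as_rotvec(degrees=True),2),'world',np.round(pos,4))
def frm(x,z):
    z=z/np.linalg.norm(z);y=np.cross(z,x);y/=np.linalg.norm(y);return np.c_[np.cross(y,z),y,z]
E
cat > m3.py <<'E'
from h import *
yw=np.radians(2.2);ey=np.array([np.cos(yw),np.sin(yw),0]);n=np.array([-np.sin(yw)*.5,np.cos(yw)*.5,np.cos(np.pi/6)]);ex=np.cross(ey,n)
g=np.load('cr1.npz');c=g['c']+n*.0006
o=c+(g['ex']*18.5+g['ey']*-57.7)*1e-3+n*.036
np.savez('cradle.npz',o=o,M=np.c_[ex,ey,n]);print('origin',o)
tiles=[]
def box(x0,x1,y0,y1,z):return [(x0,y0,z),(x1,y0,z),(x1,y1,z),(x0,y1,z)]
polys=[box(-90,80,-55,175,-36)]+[box(s-12,s+12,-29,29,-1) for s in(50,-50)]+[[(-70,-18,2),(-70,18,2),(-70,18,-30),(-70,-18,-30)]]
polys+=[[(-55+105*np.cos(t),56+105*np.sin(t),26) for t in np.linspace(-.21,1.26,20)]]
for th in(.8,.9,1.0):
    r=np.array([np.cos(th),np.sin(th),0]);t=np.array([-r[1],r[0],0]);f=np.array([-55,56,57+12])+105*r
    polys+=[[tuple(f-15*t),tuple(f+15*t)]]
for nm,b in(('top',(280,365,130,235)),('scene',(100,240,220,330))):
    im=load(nm)[0];k=5 if nm=='top' else 3.3
    a=cv2.resize(im[b[2]:b[3],b[0]:b[1]],None,fx=k,fy=k,interpolation=cv2.INTER_CUBIC)
    for i,p in enumerate(polys):
        q=((proj(nm,[C(v) for v in p])-[b[0],b[2]]+.5)*k).round().astype(np.int32)
        cv2.polylines(a,[q],i<4,[(0,255,0),(255,0,255),(255,0,255),(255,255,0),(0,255,255),(255,0,0),(0,0,255),(0,0,0)][i],1)
    tiles.append(a)
H=max(t.shape[0] for t in tiles);tiles=[np.pad(t,((0,H-t.shape[0]),(0,0),(0,0))) for t in tiles]
o=np.hstack(tiles)[:,:];s=min(800/o.shape[1],600/o.shape[0]);s=min(1,s);cv2.imwrite('pics/ov.png',cv2.resize(o,None,fx=s,fy=s)[...,::-1])
# grasp
cy=np.radians(-12.4)
x=-np.array([np.cos(cy),np.sin(cy),0])
go([.450,.180,.12],frm(x,np.array([0,0,-1.])))
E
python3 m3.py
```

```text
origin [ 0.45664793 -0.18047246  0.09764902]
t 0.1 pos [ 0.1497 -0.529   0.2497] q [-74.2   5.   10.   95.1   0.   90. ] open 0.0853
shift [ 482.  -600.3  130.4] rot [-2.000e-02 -9.000e-02 -1.518e+02] world [0.45 0.18 0.12]
```

View pics/ov.png

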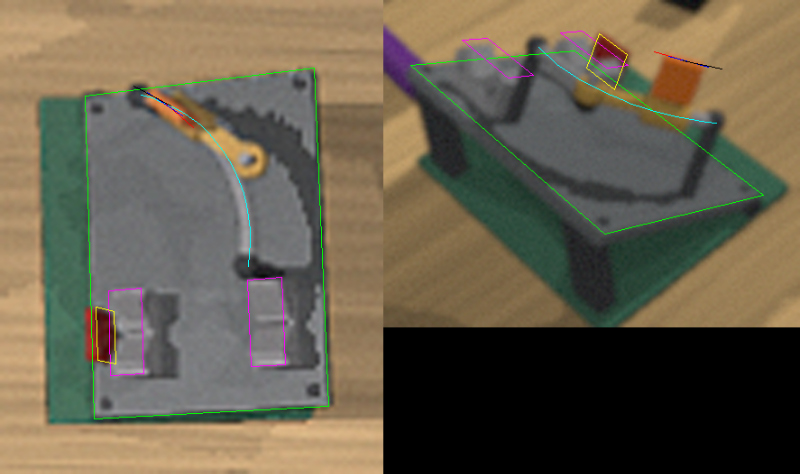

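The overlay matches the plate, V-blocks, rod and fin to about 1 px in both views. I'll go above the teal core.

Request:
play_rows(increments=[[[12,-15,0],[0,0,-4],0],[[36,-45,0],[0,0,-12],0],[[60,-75,0],[0,0,-20],0],[[84,-105,0],[0,0,-28],0],[[110,-137,0],[0,0,-36],0],[[136,-169,0],[0,0,-44],0],[[162,-202,0],[0,0,-52],0],[[188,-234,0],[0,0,-60],0],[[214,-266,0],[0,0,-68],0],[[240,-298,0],[0,0,-76],0],[[266,-331,5],[0,0,-84],0],[[292,-363,15],[0,0,-92],0],[[318,-395,25],[0,0,-100],0],[[344,-428,40],[0,0,-108],0],[[370,-461,55],[0,0,-116],0],[[396,-493,70],[0,0,-124],0],[[422,-526,85],[0,0,-132],0],[[446,-556,95],[0,0,-140],0],[[468,-583,105],[0,0,-147],0],[[482,-600,110],[0,0,-152],0]])

```text
time: 2.1
ee_pos: [0.4502, 0.1814, 0.1388]
tcp_rot: [-180.0, -0.1, 168.2]
wrist_force: [-0.8, -0.2, 0.6]
opening: 0.0853
grasp_force: 0.0
```

```bash
cat > m4.py <<'E'
from h import *
im,d=shot('top');a=cv2.resize(im[120:260,150:300],None,fx=4,fy=4,interpolation=cv2.INTER_CUBIC)
o=telemetry.get_obs();R0=R.from_euler('xyz',o['tcp_rot'],degrees=True)
cy=np.radians(-12.4);u=np.array([np.cos(cy),np.sin(cy),0]);m=np.array([.450,.180,.036]);v=np.array([-u[1],u[0],0])
for P,col in(([m+u*.07+v*.015,m-u*.07+v*.015,m-u*.07-v*.015,m+u*.07-v*.015],(255,0,255)),([o['ee_pos']+R0.apply([0,.043,.0]),o['ee_pos']-R0.apply([0,.043,.0])],(255,0,0))):
    q=((proj('top',P)-[150,120]+.5)*4).round().astype(np.int32);cv2.polylines(a,[q],True,col,1)
cv2.imwrite('pics/t1.png',a[...,::-1])
go(m,frm(-u,np.array([0,0,-1.])))
E
python3 m4.py
```

```text
t 2.15 pos [0.4508 0.1829 0.138 ] q [ 22.1  -4.4 -11.7  82.7   0.1  33.6] open 0.0854
shift [  0.  -3. 102.] rot [-0.01 -0.11  0.85] world [0.45  0.18  0.036]
```

View pics/t1.png

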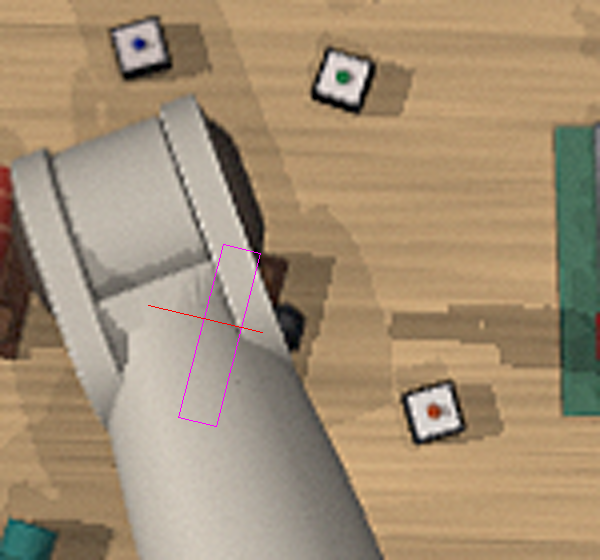

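The arm hides the core in this view, but the gripper line (150–262, 305–333) sits centred on the measured outline. I'll descend and grip.

Request:
play_rows(increments=[[[0,-2,10],[0,0,0.8],0],[[0,-3,25],[0,0,0.8],0],[[0,-3,42],[0,0,0.8],0],[[0,-3,59],[0,0,0.8],0],[[0,-3,76],[0,0,0.8],0],[[0,-3,90],[0,0,0.8],0],[[0,-3,99],[0,0,0.8],0],[[0,-3,102],[0,0,0.8],0],[[0,-3,102],[0,0,0.8],0],[[0,-3,102],[0,0,0.8],0.2],[[0,-3,102],[0,0,0.8],0.4],[[0,-3,102],[0,0,0.8],0.6],[[0,-3,102],[0,0,0.8],0.8],[[0,-3,102],[0,0,0.8],0.8],[[0,-3,102],[0,0,0.8],0.8],[[0,-3,102],[0,0,0.8],0.8],[[0,-3,102],[0,0,0.8],0.8],[[0,-3,102],[0,0,0.8],0.8]], grip_force=40)

```text
time: 3.95
ee_pos: [0.451, 0.1797, 0.0402]
tcp_rot: [179.5, 0.1, 167.1]
wrist_force: [1.2, 16.3, 5.1]
opening: 0.0289
grasp_force: 40.7
```

Request:
play_rows(increments=[[[0,0,-3],[0,0,0],0.8],[[0,0,-10],[0,0,0],0.8],[[0,0,-22],[0,0,0],0.8],[[0,0,-40],[0,0,0],0.8],[[0,0,-65],[0,0,0],0.8],[[0,0,-95],[0,0,0],0.8],[[0,0,-125],[0,0,0],0.8],[[0,0,-155],[0,0,0],0.8],[[0,0,-180],[0,0,0],0.8],[[0,0,-195],[0,0,0],0.8],[[0,0,-200],[0,0,0],0.8],[[0,0,-200],[0,0,0],0.8]])

```text
time: 5.15
ee_pos: [0.4497, 0.1763, 0.2389]
tcp_rot: [180.0, 0.0, 167.0]
wrist_force: [-0.8, -0.1, -2.5]
opening: 0.0289
grasp_force: 40.1
```

```bash
cat > m5.py <<'E'
from h import *
im,d=shot('scene');W=cloud('scene',d)
o=telemetry.get_obs();R0=R.from_euler('xyz',o['tcp_rot'],degrees=True)
hsv=cv2.cvtColor(im,cv2.COLOR_RGB2HSV);m=(hsv[...,0]>80)&(hsv[...,0]<100)&(hsv[...,1]>90)
L=np.einsum('ij,vuj->vui',R0.as_matrix().T,W-o['ee_pos'])*1e3
m&=(np.abs(L)<[95,30,30]).all(-1)
P=L[m];print(len(P),np.percentile(P,[1,10,50,90,99],axis=0).round(1))
p=proj('scene',[o['ee_pos']])[0];print(p)
x0,y0=int(p[0])-70,max(0,int(p[1])-55)
a=im.copy();
for s in(-70,70):
  for zz in(-15,15):
    q=proj('scene',[o['ee_pos']+R0.apply(np.array([s,0,zz])/1e3)])[0];cv2.circle(a,tuple(q.round().astype(int)),1,(255,0,255),-1)
a=a[y0:y0+110,x0:x0+140]
cv2.imwrite('pics/s1.png',cv2.resize(a,None,fx=5,fy=5,interpolation=cv2.INTER_CUBIC)[...,::-1])
print('fit x vs z slope',np.polyfit(P[:,0],P[:,2],1),'y',np.polyfit(P[:,0],P[:,1],1))
_,M=cradle();go(C([6,0,60]),frm(-M[:,0],-M[:,2]))
# fin
im0,d0=load('top')
E
python3 m5.py
```

```text
240 [[-71.9 -16.2 -13.1]
 [-69.4 -14.6 -11.9]
 [-43.8  -6.7  -7.9]
 [ -6.5   4.4   1.6]
 [ 10.6  12.8   8.5]]
[261.72238419 129.01159165]
fit x vs z slope [ -0.09433452 -10.15609988] y [ 0.04771236 -3.77545282]
t 5.2 pos [0.4494 0.1763 0.238 ] q [21.4 -4.4 -0.7 93.7 -0.  34.4] open 0.0287
shift [ -80.8 -322.    85.5] rot [ 19.53 -25.58  72.98] world [ 0.4557 -0.1557  0.1526]
```

View pics/s1.png

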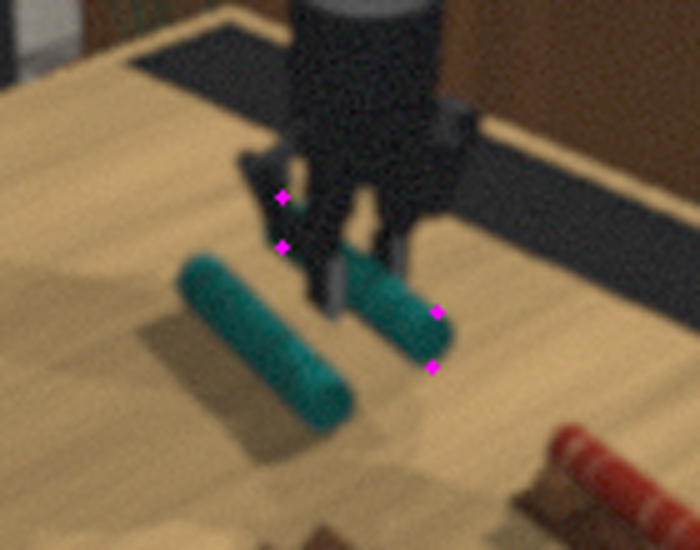

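The core is held square in the gripper: its near end at (440,338) sits between the markers, and the decoy at (265,340) is untouched. I'll move over the cradle.

```bash
cat >> h.py <<'E'
import json,os
def upd(rows):  # append played last rows (shift,rot) -> commanded pose
    f='cmd.json';L=json.load(open(f)) if os.path.exists(f) else []
    L+=rows;json.dump(L,open(f,'w'));return cmd()
def cmd():
    L=json.load(open('cmd.json'));p=np.array([.15,-.529,.25]);q=R.from_euler('xyz',[180,0,15.802],degrees=True)
    for s,w in L:
        p=p+q.apply(np.array(s)/1e3);q=q*R.from_rotvec(w,degrees=True)
    return p,q
def rep():
    p,q=cmd();o=telemetry.get_obs();c,M=cradle();
    print('t',round(o['time'],2),'meas-cmd mm',np.round((o['ee_pos']-p)*1e3,1),'cradle cmd',np.round(M.T@(p-c)*1e3,1),'meas',np.round(M.T@(o['ee_pos']-c)*1e3,1),'F cradle',np.round(M.T@o['wrist_force'],1),'q',np.round(o['q'],1),'open',round(o['opening'],4),'grip',round(o['grasp_force'],1))
def to(pos,Rm):
    p,q=cmd();print('shift',np.round(q.inv().apply(np.array(pos)-p)*1e3,1),'rot',np.round((q.inv()*R.from_matrix(Rm)).as_rotvec(degrees=True),2))
E
python3 - <<'E'
from h import *
upd([([482,-600,110],[0,0,-152]),([0,-3,102],[0,0,.8]),([0,0,-200],[0,0,0])]);rep()
_,M=cradle();to(C([8,0,90]),frm(-M[:,0],-M[:,2]))
E
```

```text
t 5.2 meas-cmd mm [-0.3 -0.4  0. ] cradle cmd [-239.1    6.8  300.1] meas [-238.8    6.5  300. ] F cradle [-0.8 -0.5 -2. ] q [21.4 -4.4 -0.7 93.7 -0.  34.4] open 0.0287 grip 40.1
shift [ -77.1 -309.7   58.4] rot [ 19.56 -25.58  72.98]
```

Request:
play_rows(increments=[[[-2,-8,0],[0.5,-0.65,1.85],0.8],[[-6,-24,0],[1.4,-1.8,5.1],0.8],[[-11,-44,2],[2.7,-3.6,10.2],0.8],[[-16,-65,5],[4,-5.2,15],0.8],[[-21,-86,10],[5.4,-7,20],0.8],[[-26,-107,15],[6.7,-8.8,25],0.8],[[-31,-128,20],[8,-10.5,30],0.8],[[-36,-148,25],[9.4,-12.3,35],0.8],[[-41,-168,30],[10.7,-14,40],0.8],[[-46,-188,35],[12.1,-15.8,45],0.8],[[-51,-208,40],[13.4,-17.5,50],0.8],[[-56,-228,44],[14.7,-19.3,55],0.8],[[-61,-248,48],[16.1,-21,60],0.8],[[-66,-268,52],[17.4,-22.8,65],0.8],[[-71,-286,55],[18.5,-24.2,69],0.8],[[-75,-302,57.5],[19.2,-25.1,71.7],0.8],[[-77,-309.7,58.4],[19.56,-25.58,73],0.8],[[-77,-309.7,58.4],[19.56,-25.58,73],0.8],[[-77,-309.7,58.4],[19.56,-25.58,73],0.8],[[-77,-309.7,58.4],[19.56,-25.58,73],0.8]])

```text
time: 7.2
ee_pos: [0.455, -0.1422, 0.1801]
tcp_rot: [180.0, 30.0, 92.2]
wrist_force: [-0.1, -0.5, -1.9]
opening: 0.0285
grasp_force: 40.0
```

```bash
python3 - <<'E'
from h import *
upd([([-77,-309.7,58.4],[19.56,-25.58,73])]);rep()
_,M=cradle();to(C([8,0,30]),frm(-M[:,0],-M[:,2]))
# core pose in cradle frame from both cameras
o,M=cradle()
tiles=[]
for n in('top','scene'):
    im,d=shot(n);W=cloud(n,d);hsv=cv2.cvtColor(im,cv2.COLOR_RGB2HSV);m=(hsv[...,0]>80)&(hsv[...,0]<100)&(hsv[...,1]>90)
    L=(W-o)@M*1e3;m&=(np.abs(L-[8,0,88])<[90,35,35]).all(-1);P=L[m];print(n,len(P));
    if len(P)>20:print(np.percentile(P,[1,10,50,90,99],axis=0).round(1))
    a=im.copy();k=4;b=(270,375,130,235) if n=='top' else (100,240,160,300)
    a=cv2.resize(a[b[2]:b[3],b[0]:b[1]],(400,400),interpolation=cv2.INTER_CUBIC)
    for s in(-62,78):
        t=np.linspace(0,6.28,16);q=proj(n,[C([s,15*np.cos(x),86+15*np.sin(x)]) for x in t]);q=(q-[b[0],b[2]]+.5)*400/(b[1]-b[0]);cv2.polylines(a,[q.round().astype(np.int32)],True,(255,0,255),1)
    tiles.append(a)
cv2.imwrite('pics/c2.png',np.hstack(tiles)[...,::-1])
E
```

```text
t 7.2 meas-cmd mm [-0.1  0.2  0.5] cradle cmd [ 8.  -0.1 90. ] meas [ 8.1 -0.2 90.6] F cradle [-0.5 -0.1 -1.9] q [ -1.2 -10.3 -16.3  82.  -29.9  86. ] open 0.0285 grip 40.0
shift [ 0.   0.1 60. ] rot [-0.01  0.   -0.02]
top 257
[[  4.3 -13.7  76.4]
 [ 14.3 -11.3  91.7]
 [ 44.1  -0.7  98.6]
 [ 74.5  10.4 103.1]
 [ 75.6  13.6 106.5]]
scene 424
[[-54.  -12.2  79. ]
 [-38.4  -0.4  83.8]
 [ 41.2  11.9  93.6]
 [ 76.8  16.3 100.3]
 [ 78.6  29.2 104.4]]
```

View pics/c2.png

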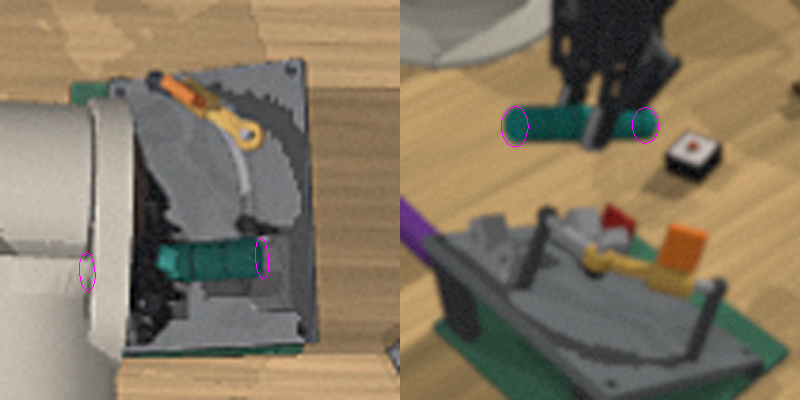

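The core is parallel to the Vs and centred over them in both views, with its ends on the predicted circles (top view right end at 262,258). I'll lower it to just above the Vs.

Request:
play_rows(increments=[[[0,0,5],[0,0,0],0.8],[[0,0,14],[0,0,0],0.8],[[0,0,26],[0,0,0],0.8],[[0,0,38],[0,0,0],0.8],[[0,0,50],[0,0,0],0.8],[[0,0,60],[0,0,0],0.8],[[0,0,67],[0,0,0],0.8],[[0,0,72],[0,0,0],0.8],[[0,0,76],[0,0,0],0.8],[[0,0,78],[0,0,0],0.8],[[0,0,80],[0,0,0],0.8],[[0,0,80],[0,0,0],0.8],[[0,0,80],[0,0,0],0.8]])

```text
time: 8.6
ee_pos: [0.4565, -0.1825, 0.1108]
tcp_rot: [180.0, 30.0, 92.2]
wrist_force: [0.5, 0.6, -2.4]
opening: 0.0287
grasp_force: 40.0
```

```bash
python3 - <<'E'
from h import *
upd([([0,0,80],[0,0,0])]);rep()
E
```

```text
t 8.6 meas-cmd mm [-0.1 -0.1  0.5] cradle cmd [ 8.  -0.1 10. ] meas [ 8.4 -0.2 10.3] F cradle [-1.7  0.5 -1.8] q [ -6.3  -9.7 -23.5  71.3 -29.6  80.2] open 0.0287 grip 40.0
```

No contact yet. I'll go down in 1 mm steps.

Request:
play_rows(increments=[[[0,0,1],[0,0,0],0.8],[[0,0,2],[0,0,0],0.8],[[0,0,3],[0,0,0],0.8],[[0,0,4],[0,0,0],0.8],[[0,0,5],[0,0,0],0.8],[[0,0,5],[0,0,0],0.8]])

```text
time: 9.2
ee_pos: [0.4565, -0.1852, 0.1061]
tcp_rot: [-180.0, 30.0, 92.2]
wrist_force: [-0.4, 0.4, -2.1]
opening: 0.0288
grasp_force: 40.0
```

```bash
python3 - <<'E'
from h import *
upd([([0,0,5],[0,0,0])]);rep()
E
```

```text
t 9.2 meas-cmd mm [-0.3 -0.3  0.1] cradle cmd [ 8.  -0.1  5. ] meas [ 8.3 -0.4  5. ] F cradle [-1.4 -0.4 -1.6] q [ -6.6  -9.5 -23.9  70.6 -29.6  79.9] open 0.0288 grip 40.0
```

Request:
play_rows(increments=[[[0,0,1],[0,0,0],0.8],[[0,0,2],[0,0,0],0.8],[[0,0,2],[0,0,0],0.8],[[0,0,2],[0,0,0],0.8]])

```text
time: 9.6
ee_pos: [0.4565, -0.1859, 0.1051]
tcp_rot: [180.0, 30.0, 92.2]
wrist_force: [-4.4, 5.9, 4.3]
opening: 0.0285
grasp_force: 40.9
```

```bash
python3 - <<'E'
from h import *
upd([([0,0,2],[0,0,0])]);rep()
E
```

```text
t 9.6 meas-cmd mm [-0.3  0.   0.8] cradle cmd [ 8.  -0.1  3. ] meas [ 8.4 -0.3  3.7] F cradle [-3.1 -4.1  6.7] q [ -6.7  -9.6 -24.1  70.4 -29.6  79.7] open 0.0285 grip 40.9
```

Request:
play_rows(increments=[[[0,-0.5,0.5],[0,0,0],0.8],[[0,-1,1],[0,0,0],0.8],[[0,-1,1.5],[0,0,0],0.8],[[0,-1,1.5],[0,0,0],0.8],[[0,-1,1.5],[0,0,0],0.8]])

```text
time: 10.1
ee_pos: [0.4559, -0.1864, 0.1046]
tcp_rot: [179.9, 30.0, 92.2]
wrist_force: [-5.9, 10.3, 10.8]
opening: 0.0283
grasp_force: 41.8
```

```bash
python3 - <<'E'
from h import *
upd([([0,-1,1.5],[0,0,0])]);rep()
E
```

```text
t 10.1 meas-cmd mm [0.1 0.3 1.6] cradle cmd [ 8.  -1.1  1.5] meas [ 8.6 -0.9  3.1] F cradle [-3.7 -5.5 14.6] q [ -6.8  -9.7 -24.3  70.2 -29.6  79.6] open 0.0283 grip 41.8
```

Request:
play_rows(increments=[[[0,-0.7,0],[0,0,0],0.8],[[0,-1.5,0],[0,0,0],0.8],[[0,-1.5,0],[0,0,0],0.8],[[0,-1.5,0],[0,0,0],0.8]])

```text
time: 10.5
ee_pos: [0.4557, -0.1864, 0.1045]
tcp_rot: [179.7, 30.0, 92.1]
wrist_force: [3.8, 7.4, 4.0]
opening: 0.0282
grasp_force: 40.9
```

```bash
python3 - <<'E'
from h import *
upd([([0,-1.5,0],[0,0,0])]);rep()
E
```

```text
t 10.5 meas-cmd mm [1.4 0.3 1.6] cradle cmd [ 8.  -2.6  1.5] meas [ 8.6 -1.2  3. ] F cradle [-4.2  4.1  7.1] q [ -6.8  -9.9 -24.4  70.  -29.5  79.6] open 0.0282 grip 40.9
```

Request:
play_rows(increments=[[[1,0.8,0.5],[0,0,0],0.8],[[2,0.8,0.5],[0,0,0],0.8],[[3,0.8,0.5],[0,0,0],0.8],[[4,0.8,0.5],[0,0,0],0.8],[[4.5,0.8,0.5],[0,0,0],0.8],[[4.5,0.8,0.5],[0,0,0],0.8]])

```text
time: 11.1
ee_pos: [0.4557, -0.1842, 0.1032]
tcp_rot: [179.8, 30.2, 92.1]
wrist_force: [-2.9, -0.8, 12.7]
opening: 0.0285
grasp_force: 41.4
```

```bash
python3 - <<'E'
from h import *
upd([([4.5,.8,.5],[0,0,0])]);rep()
E
```

```text
t 11.1 meas-cmd mm [ 0.7 -1.2  3. ] cradle cmd [ 3.5 -1.8  1. ] meas [ 6.  -1.1  3. ] F cradle [ 6.9 -2.9 10.7] q [ -6.4  -9.7 -24.5  70.1 -29.8  80.1] open 0.0285 grip 41.4
```

Request:
play_rows(increments=[[[0.5,0,-1],[0,0,0],0.8],[[1,0,-1],[0,0,0],0.8],[[1.5,0,-1],[0,0,0],0.8],[[2,0,-1],[0,0,0],0.8],[[2,0,-1],[0,0,0],0.8]])

```text
time: 11.6
ee_pos: [0.4556, -0.1814, 0.1017]
tcp_rot: [179.8, 30.1, 92.1]
wrist_force: [1.7, -0.5, 7.0]
opening: 0.029
grasp_force: 40.8
```

```bash
python3 - <<'E'
from h import *
upd([([2,0,-1],[0,0,0])]);rep()
E
```

```text
t 11.6 meas-cmd mm [ 0.7 -0.5  1.5] cradle cmd [ 1.5 -1.8  2. ] meas [ 2.8 -1.1  3. ] F cradle [4.  1.7 5.8] q [ -6.1  -9.7 -24.6  70.2 -29.7  80.4] open 0.029 grip 40.8
```

Still sliding (friction only). Continue towards the stop.

Request:
play_rows(increments=[[[0.5,0,0],[0,0,0],0.8],[[1,0,0],[0,0,0],0.8],[[1.5,0,0],[0,0,0],0.8],[[2,0,0],[0,0,0],0.8],[[2.5,0,0],[0,0,0],0.8],[[2.5,0,0],[0,0,0],0.8]])

```text
time: 12.2
ee_pos: [0.4555, -0.1801, 0.101]
tcp_rot: [179.8, 30.2, 92.1]
wrist_force: [0.6, -7.2, 9.0]
opening: 0.0281
grasp_force: 40.6
```

```bash
python3 - <<'E'
from h import *
upd([([2.5,0,0],[0,0,0])]);rep()
E
```

```text
t 12.2 meas-cmd mm [ 0.7 -1.4  2.1] cradle cmd [-1.  -1.8  2. ] meas [ 1.3 -1.1  3.1] F cradle [10.7  0.4  4.2] q [ -5.9  -9.6 -24.6  70.2 -29.9  80.7] open 0.0281 grip 40.6
```

Request:
play_rows(increments=[[[0.5,0,0],[0,0,0],0.8],[[1,0,0],[0,0,0],0.8],[[1.5,0,0],[0,0,0],0.8],[[1.5,0,0],[0,0,0],0.8]])

```text
time: 12.6
ee_pos: [0.4555, -0.18, 0.101]
tcp_rot: [179.8, 30.4, 92.0]
wrist_force: [0.2, -15.4, 10.6]
opening: 0.0288
grasp_force: 40.4
```

```bash
python3 - <<'E'
from h import *
upd([([1.5,0,0],[0,0,0])]);rep()
E
```

```text
t 12.6 meas-cmd mm [ 0.7 -2.6  2.9] cradle cmd [-2.5 -1.8  2. ] meas [ 1.3 -1.2  3.2] F cradle [18.7 -0.4  1.5] q [ -5.8  -9.6 -24.7  70.2 -30.1  80.9] open 0.0288 grip 40.4
```

The core is against the stop: motion halted at 1.3 mm and the force rose to 19 N. I'll relax the push and release.

Request:
play_rows(increments=[[[-1.5,0.3,-0.2],[0,0,0],0.8],[[-3,0.6,-0.4],[0,0,0],0.8],[[-3,0.6,-0.4],[0,0,0],0.8],[[-3,0.6,-0.4],[0,0,0],0.6],[[-3,0.6,-0.4],[0,0,0],0.55],[[-3,0.6,-0.4],[0,0,0],0.5],[[-3,0.6,-0.4],[0,0,0],0.45],[[-3,0.6,-0.4],[0,0,0],0.4],[[-3,0.6,-0.4],[0,0,0],0.3],[[-3,0.6,-0.4],[0,0,0],0.3],[[-3,0.6,-0.4],[0,0,0],0.3],[[-3,0.6,-0.4],[0,0,0],0.3],[[-3,0.6,-0.4],[0,0,0],0.3],[[-3,0.6,-0.4],[0,0,0],0.3]])

```text
time: 14.0
ee_pos: [0.4552, -0.18, 0.1003]
tcp_rot: [180.0, 30.0, 92.2]
wrist_force: [-0.2, -0.1, -0.0]
opening: 0.0598
grasp_force: 0.0
```

```bash
python3 - <<'E'
from h import *
upd([([-3,.6,-.4],[0,0,0])]);rep()
# fin from first pictures
o,M=cradle()
for n in('top','scene'):
    im,d=load(n);W=cloud(n,d);hsv=cv2.cvtColor(im,cv2.COLOR_RGB2HSV);m=(hsv[...,0]>4)&(hsv[...,0]<14)&(hsv[...,1]>180)&(hsv[...,2]>120)
    L=(W-o)@M*1e3;m&=(np.abs(L-[0,140,55])<[60,60,40]).all(-1);P=L[m]
    P=P[P[:,2]>40];a=np.arctan2(P[:,1]-56,P[:,0]+55);print(n,len(P),np.percentile(P,[5,50,95],axis=0).round(1),'th',np.percentile(a,[5,50,95]),'r',np.median(np.hypot(P[:,1]-56,P[:,0]+55)))
E
```

```text
t 14.0 meas-cmd mm [-0.2 -0.2  0.3] cradle cmd [ 0.5 -1.2  2.4] meas [ 0.8 -1.4  2.5] F cradle [ 0.  -0.2 -0. ] q [ -6.   -9.5 -24.6  70.3 -29.7  80.6] open 0.0598 grip 0.0
top 3 [[ 18.5 127.3  46.8]
 [ 20.1 127.7  50.3]
 [ 22.8 130.2  61.4]] th [0.76159231 0.76242636 0.76984279] r 103.82439927492746
scene 165 [[  6.5 131.3  41.7]
 [ 15.5 139.1  55.5]
 [ 25.1 146.8  69.3]] th [0.75763334 0.86496089 0.97293257] r 109.34242433864515
```

Released with zero force. Retract straight out along cradle z.

Request:
play_rows(increments=[[[0,0,-2],[0,0,0],0.3],[[0,0,-8],[0,0,0],0.3],[[0,0,-18],[0,0,0],0.3],[[0,0,-32],[0,0,0],0.3],[[0,0,-50],[0,0,0],0.3],[[0,0,-70],[0,0,0],0.3],[[0,0,-90],[0,0,0],0.3],[[0,0,-105],[0,0,0],0.3],[[0,0,-115],[0,0,0],0.3],[[0,0,-120],[0,0,0],0.3],[[0,0,-120],[0,0,0],0.3]])

```text
time: 15.1
ee_pos: [0.4532, -0.1197, 0.2046]
tcp_rot: [180.0, 30.0, 92.2]
wrist_force: [-0.4, -0.3, 0.1]
opening: 0.06
grasp_force: 0.0
```

```bash
cat > m6.py <<'E'
from h import *
upd([([0,0,-120],[0,0,0])]);rep()
z=np.load('cradle.npz');np.savez('cradle.npz',o=z['o']-z['M'][:,1]*.0012,M=z['M'])
o,M=cradle();tiles=[]
for n in('top','scene'):
    im,d=shot(n);W=cloud(n,d);hsv=cv2.cvtColor(im,cv2.COLOR_RGB2HSV);m=(hsv[...,0]>80)&(hsv[...,0]<100)&(hsv[...,1]>90)
    L=(W-o)@M*1e3;m&=(np.abs(L)<[90,35,35]).all(-1);P=L[m];print(n,len(P));
    if len(P)>20:print(np.percentile(P,[1,10,50,90,99],axis=0).round(1))
    b=(270,375,130,235) if n=='top' else (110,230,210,330)
    a=cv2.resize(im[b[2]:b[3],b[0]:b[1]],(400,400),interpolation=cv2.INTER_CUBIC);k=400/(b[1]-b[0])
    t=np.linspace(0,6.28,16)
    for s in(-70,70):cv2.polylines(a,[((proj(n,[C([s,15*np.cos(x),15*np.sin(x)]) for x in t])-[b[0],b[2]]+.5)*k).round().astype(np.int32)],True,(255,0,255),1)
    th=.865;r=np.array([np.cos(th),np.sin(th),0]);tt=np.array([-r[1],r[0],0]);f=np.array([-55,56,69])+105*r
    cv2.polylines(a,[((proj(n,[C(f+i*15*tt+j*5*r) for i,j in((1,1),(1,-1),(-1,-1),(-1,1))])-[b[0],b[2]]+.5)*k).round().astype(np.int32)],True,(0,255,0),1)
    tiles.append(a)
cv2.imwrite('pics/c3.png',np.hstack(tiles)[...,::-1])
E
python3 m6.py
```

```text
t 15.1 meas-cmd mm [-0.   0.1  0.7] cradle cmd [  0.5  -1.1 122.4] meas [  0.8  -1.1 123.1] F cradle [ 0.3 -0.4 -0.1] q [  1.7 -10.  -13.3  86.3 -30.   89.4] open 0.06 grip 0.0
top 371
[[-51.4 -13.   -5. ]
 [-37.5 -11.2   4.2]
 [ 13.7  -0.3  11.5]
 [ 64.5  10.9  15.9]
 [ 69.7  13.9  18.6]]
scene 409
[[-63.   -7.8 -10.4]
 [-47.3   2.   -2.6]
 [ 33.1  11.1   8. ]
 [ 71.   15.   14.4]
 [ 72.9  27.2  16.5]]
```

View pics/c3.png

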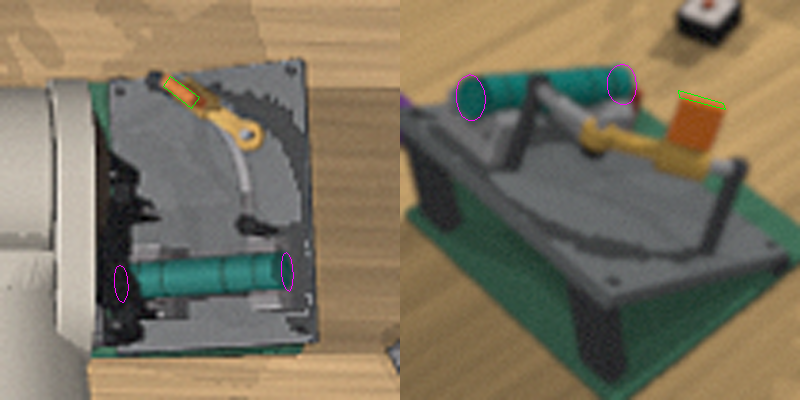

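The core lies in both Vs at the stop, with its ends on the predicted circles. The fin matches the angle 0.865 in both views. Next is the fin.

```bash
cat >> h.py <<'E'
def fin(th,z):
    _,M=cradle();t=M@np.array([-np.sin(th),np.cos(th),0]);return C([-55+105*np.cos(th),56+105*np.sin(th),z]),frm(-t,-M[:,2])
E
python3 - <<'E'
from h import *
to(*fin(.865,120))
E
```

```text
shift [-12.6 135.9   2.4] rot [-1.0000e-02 -1.0000e-02 -1.3958e+02]
```

Request:
play_rows(increments=[[[-0.5,4,0],[0,0,-4],0.3],[[-1,10,0],[0,0,-11],0.3],[[-2,18,0],[0,0,-19],0.3],[[-3,26,0],[0,0,-27],0.3],[[-4,34,0],[0,0,-35],0.3],[[-4,42,0],[0,0,-43],0.3],[[-5,50,0],[0,0,-51],0.3],[[-6,58,1],[0,0,-59],0.3],[[-7,66,1],[0,0,-67],0.3],[[-7,74,1],[0,0,-75],0.3],[[-8,82,1],[0,0,-83],0.3],[[-8,90,1],[0,0,-91],0.3],[[-9,98,2],[0,0,-99],0.3],[[-10,106,2],[0,0,-107],0.3],[[-11,114,2],[0,0,-115],0.3],[[-11,120,2],[0,0,-123],0.3],[[-12,127,2.4],[0,0,-130],0.3],[[-12.4,132,2.4],[0,0,-136],0.3],[[-12.6,135.9,2.4],[0,0,-139.6],0.3],[[-12.6,135.9,2.4],[0,0,-139.6],0.3]])

```text
time: 17.2
ee_pos: [0.5891, -0.1273, 0.2074]
tcp_rot: [-159.6, -22.5, -132.3]
wrist_force: [-0.3, 0.4, 0.1]
opening: 0.0599
grasp_force: 0.0
```

```bash
python3 - <<'E'
from h import *
upd([([-12.6,135.9,2.4],[0,0,-139.6])]);rep();to(*fin(.865,61))
E
```

```text
t 17.2 meas-cmd mm [-0.3 -0.6 -0.7] cradle cmd [ 13.1 135.9 120. ] meas [ 13.3 135.6 119.1] F cradle [-0.3 -0.3  0.3] q [  0.5   8.5   5.3  85.9 -30.  -51.5] open 0.0599 grip 0.0
shift [-0.  0. 59.] rot [ 0.   -0.01  0.02]
```

Request:
play_rows(increments=[[[0,0,5],[0,0,0],0.3],[[0,0,15],[0,0,0],0.3],[[0,0,27],[0,0,0],0.3],[[0,0,39],[0,0,0],0.3],[[0,0,49],[0,0,0],0.3],[[0,0,56],[0,0,0],0.3],[[0,0,59],[0,0,0],0.3],[[0,0,59],[0,0,0],0.3],[[0,0,59],[0,0,0],0.3]])

```text
time: 18.1
ee_pos: [0.5905, -0.1563, 0.1577]
tcp_rot: [-159.5, -22.4, -132.3]
wrist_force: [-0.2, -0.1, -0.6]
opening: 0.06
grasp_force: 0.0
```

```bash
python3 - <<'E'
from h import *
upd([([0,0,59],[0,0,0])]);rep()
tiles=[]
for n in('top','scene'):
    im,d=shot(n);b=(270,375,130,235) if n=='top' else (130,230,190,290)
    tiles.append(cv2.resize(im[b[2]:b[3],b[0]:b[1]],(400,400),interpolation=cv2.INTER_CUBIC))
cv2.imwrite('pics/c4.png',np.hstack(tiles)[...,::-1])
E
```

```text
t 18.1 meas-cmd mm [-0.1 -0.1  0.7] cradle cmd [ 13.1 135.9  61. ] meas [ 13.6 135.9  61.5] F cradle [-0.2 -0.2 -0.5] q [ -2.3   8.3  -0.4  78.6 -29.9 -54.8] open 0.06 grip 0.0
```

View pics/c4.png

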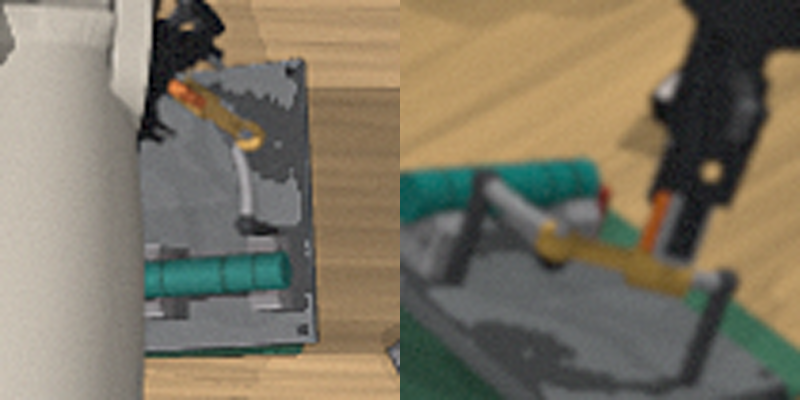

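The fin at (655,215) in the scene view is behind the front finger, with some fin showing on the left as expected. I'll close on it.

Request:
play_rows(increments=[[[0,0,0],[0,0,0],0.45],[[0,0,0],[0,0,0],0.6],[[0,0,0],[0,0,0],0.75],[[0,0,0],[0,0,0],0.9],[[0,0,0],[0,0,0],1],[[0,0,0],[0,0,0],1],[[0,0,0],[0,0,0],1],[[0,0,0],[0,0,0],1],[[0,0,0],[0,0,0],1]], grip_force=40)

```text
time: 19.1
ee_pos: [0.5901, -0.1565, 0.1575]
tcp_rot: [-159.5, -22.4, -132.3]
wrist_force: [-5.6, 0.2, 3.2]
opening: 0.0093
grasp_force: 39.4
```

```bash
python3 - <<'E'
from h import *
rep()
p,q=cmd()
for th in np.arange(.865,-.03,-.0447):
    P,Rm=fin(th,61);print(round(th,3),np.round(q.inv().apply(P-p)*1e3,1),np.round((q.inv()*R.from_matrix(Rm)).as_rotvec(degrees=True),1))
E
```

```text
t 19.1 meas-cmd mm [-0.5 -0.2  0.4] cradle cmd [ 13.1 135.9  61. ] meas [ 13.6 135.4  61.3] F cradle [ 1.3 -5.6  3. ] q [ -2.3   8.3  -0.5  78.6 -29.9 -54.8] open 0.0093 grip 39.4
0.865 [-0.  0. -0.] [ 0. -0.  0.]
0.82 [ 4.7  0.2 -0. ] [ 0.  -0.   2.6]
0.776 [ 9.4  0.5 -0. ] [ 0.  -0.   5.1]
0.731 [14.  1. -0.] [ 0.  -0.   7.7]
0.686 [18.7  1.7 -0. ] [ 0.  -0.  10.3]
0.642 [23.3  2.7 -0. ] [ 0.  -0.  12.8]
0.597 [27.8  3.8 -0. ] [ 0.  -0.  15.4]
0.552 [32.3  5.2 -0. ] [ 0. -0. 18.]
0.507 [36.7  6.7 -0. ] [ 0.  -0.  20.5]
0.463 [41.1  8.4 -0. ] [ 0.  -0.  23.1]
0.418 [45.4 10.4 -0. ] [ 0.  -0.  25.6]
0.373 [49.6 12.5 -0. ] [ 0.  -0.  28.2]
0.329 [53.6 14.8 -0. ] [ 0.  -0.  30.8]
0.284 [57.6 17.3 -0. ] [ 0.  -0.  33.3]
0.239 [61.5 20.  -0. ] [-0.  -0.  35.9]
0.195 [65.2 22.8  0. ] [-0.  -0.  38.4]
0.15 [68.8 25.8  0. ] [-0. -0. 41.]
0.105 [72.3 29.   0. ] [-0.  -0.  43.6]
0.06 [75.6 32.3  0. ] [-0.  -0.  46.1]
0.016 [78.8 35.7  0. ] [-0.  -0.  48.7]
-0.029 [81.8 39.3  0. ] [-0.  -0.  51.2]
```

Request:
play_rows(increments=[[[2.3,0.1,0],[0,0,1.3],1],[[4.7,0.2,0],[0,0,2.6],1],[[9.4,0.5,0],[0,0,5.1],1],[[14,1,0],[0,0,7.7],1],[[18.7,1.7,0],[0,0,10.3],1],[[23.3,2.7,0],[0,0,12.8],1],[[27.8,3.8,0],[0,0,15.4],1],[[32.3,5.2,0],[0,0,18],1],[[36.7,6.7,0],[0,0,20.5],1],[[41.1,8.4,0],[0,0,23.1],1],[[45.4,10.4,0],[0,0,25.6],1],[[45.4,10.4,0],[0,0,25.6],1]])

```text
time: 20.3
ee_pos: [0.553, -0.182, 0.1713]
tcp_rot: [-152.2, -11.7, -156.9]
wrist_force: [-6.8, 3.7, 4.4]
opening: 0.0094
grasp_force: 38.9
```

```bash
python3 - <<'E'
from h import *
upd([([45.4,10.4,0],[0,0,25.6])]);rep()
p,q=cmd()
for th in np.arange(.418,-.04,-.0447/2):
    P,Rm=fin(th,61);print(round(th,3),np.round(q.inv().apply(P-p)*1e3,1),np.round((q.inv()*R.from_matrix(Rm)).as_rotvec(degrees=True),1)[2])
E
```

```text
t 20.3 meas-cmd mm [-1.1 -0.3  0.3] cradle cmd [41.  98.6 61. ] meas [41.4 97.5 61.2] F cradle [-1.3 -6.7  5.8] q [ -5.1   2.9  -4.9  78.1 -29.7 -32.3] open 0.0094 grip 38.9
0.418 [-0. -0. -0.] 0.0
0.396 [ 2.3  0.  -0. ] 1.3
0.373 [ 4.7  0.1 -0. ] 2.6
0.351 [ 7.   0.2 -0. ] 3.9
0.329 [ 9.3  0.4 -0. ] 5.2
0.306 [11.7  0.7 -0. ] 6.4
0.284 [14.   0.9 -0. ] 7.7
0.262 [16.3  1.3 -0. ] 9.0
0.239 [18.6  1.7 -0. ] 10.3
0.217 [20.9  2.1 -0. ] 11.6
0.195 [23.2  2.6  0. ] 12.8
0.172 [25.5  3.2  0. ] 14.1
0.15 [27.8  3.8  0. ] 15.4
0.127 [30.   4.4  0. ] 16.7
0.105 [32.3  5.1  0. ] 18.0
0.083 [34.5  5.9  0. ] 19.2
0.06 [36.7  6.7  0. ] 20.5
0.038 [38.9  7.5  0. ] 21.8
0.016 [41.1  8.4  0. ] 23.1
-0.007 [43.2  9.3  0. ] 24.4
-0.029 [45.3 10.3  0. ] 25.6
```

Request:
play_rows(increments=[[[2.3,0,0],[0,0,1.3],1],[[7,0.2,0],[0,0,3.9],1],[[11.7,0.7,0],[0,0,6.4],1],[[16.3,1.3,0],[0,0,9],1],[[20.9,2.1,0],[0,0,11.6],1],[[25.5,3.2,0],[0,0,14.1],1],[[27.8,3.8,0],[0,0,15.4],1],[[30,4.4,0],[0,0,16.7],1],[[32.3,5.1,0],[0,0,18],1],[[34.5,5.9,0],[0,0,19.2],1],[[36.7,6.7,0],[0,0,20.5],1],[[38.9,7.5,0],[0,0,21.8],1],[[40,8,0],[0,0,22.5],1],[[40,8,0],[0,0,22.5],1]])

```text
time: 21.7
ee_pos: [0.5142, -0.1909, 0.1756]
tcp_rot: [-150.0, -0.7, -176.6]
wrist_force: [-2.7, 4.9, 3.2]
opening: 0.0093
grasp_force: 42.3
```

```bash
python3 - <<'E'
from h import *
upd([([40,8,0],[0,0,22.5])]);rep()
E
```

```text
t 21.7 meas-cmd mm [-0.5  0.1  0.2] cradle cmd [49.9 58.8 61. ] meas [49.9 58.3 61.2] F cradle [-2.8 -2.5  5.3] q [ -6.5  -2.6  -9.9  77.7 -29.6 -11.5] open 0.0093 grip 42.3
```

Request:
play_rows(increments=[[[1,0,0],[0,0,0.5],1],[[2,0,0],[0,0,1],1],[[3,0.1,0],[0,0,1.5],1],[[4,0.1,0],[0,0,1.5],1],[[5,0.1,0],[0,0,1.5],1],[[5,0.1,0],[0,0,1.5],1]])

```text
time: 22.3
ee_pos: [0.5097, -0.1911, 0.1756]
tcp_rot: [-150.0, 0.1, -177.9]
wrist_force: [-0.7, 5.1, 0.1]
opening: 0.0092
grasp_force: 38.9
```

```bash
python3 - <<'E'
from h import *
upd([([5,.1,0],[0,0,1.5])]);rep()
E
```

```text
t 22.3 meas-cmd mm [-0.   0.1  0.1] cradle cmd [50.  53.8 61. ] meas [50.  53.8 61.2] F cradle [-4.4 -0.5  2.6] q [ -6.6  -3.3 -10.6  77.7 -29.6 -10.1] open 0.0092 grip 38.9
```

Request:
play_rows(increments=[[[1,0,0],[0,0,0],1],[[2,0,0],[0,0,0.5],1],[[3,0,0],[0,0,1],1],[[4,0,0],[0,0,1],1],[[5,0,0],[0,0,1],1],[[5,0,0],[0,0,1],1]])

```text
time: 22.9
ee_pos: [0.5085, -0.1911, 0.1757]
tcp_rot: [-150.1, 1.0, -178.7]
wrist_force: [25.4, 0.9, -10.8]
opening: 0.0094
grasp_force: 41.6
```

```bash
python3 - <<'E'
from h import *
upd([([5,0,0],[0,0,1])]);rep()
tiles=[]
for n in('top','scene'):
    im,d=shot(n);b=(270,375,130,235) if n=='top' else (110,230,190,310)
    tiles.append(cv2.resize(im[b[2]:b[3],b[0]:b[1]],(400,400),interpolation=cv2.INTER_CUBIC))
cv2.imwrite('pics/c5.png',np.hstack(tiles)[...,::-1])
E
```

```text
t 22.9 meas-cmd mm [3.8 0.3 0.3] cradle cmd [49.9 48.8 61. ] meas [50.  52.6 61.3] F cradle [-5.3 25.4 -9.4] q [ -6.7  -3.9 -11.1  77.2 -29.5  -9.2] open 0.0094 grip 41.6
```

View pics/c5.png

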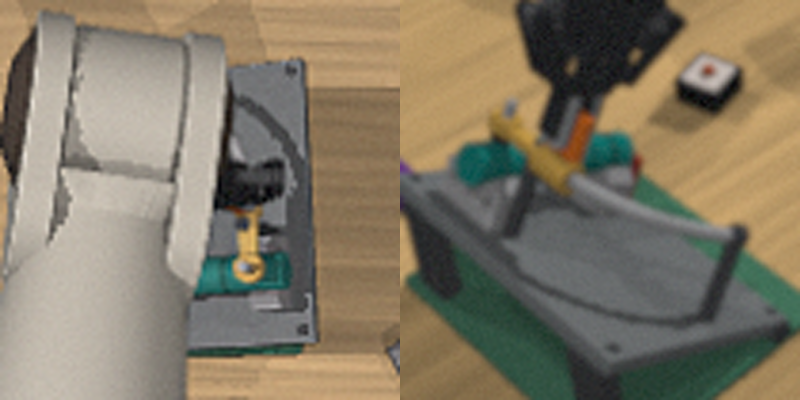

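The clamp is at its end stop (25 N), with the pad over the core at (250,268) in the top view. I'll relax, open and retract.

Request:
play_rows(increments=[[[-2,0,0],[0,0,0],1],[[-3,0,0],[0,0,0],1],[[-3,0,0],[0,0,0],0.9],[[-3,0,0],[0,0,0],0.8],[[-3,0,0],[0,0,0],0.6],[[-3,0,0],[0,0,0],0.5],[[-3,0,0],[0,0,0],0.5],[[-3,0,0],[0,0,0],0.5],[[-3,0,-3],[0,0,0],0.5],[[-3,0,-10],[0,0,0],0.5],[[-3,0,-22],[0,0,0],0.5],[[-3,0,-40],[0,0,0],0.5],[[-3,0,-60],[0,0,0],0.5],[[-3,0,-80],[0,0,0],0.5],[[-3,0,-95],[0,0,0],0.5],[[-3,0,-100],[0,0,0],0.5],[[-3,0,-100],[0,0,0],0.5]])

```text
time: 24.7
ee_pos: [0.5059, -0.1411, 0.2633]
tcp_rot: [-150.0, 0.6, -178.6]
wrist_force: [-0.4, -0.4, -0.2]
opening: 0.0425
grasp_force: 0.0
```

```bash
python3 - <<'E'
from h import *
upd([([-3,0,-100],[0,0,0])]);rep()
o,M=cradle();tiles=[]
for n in('top','scene'):
    im,d=shot(n);W=cloud(n,d);hsv=cv2.cvtColor(im,cv2.COLOR_RGB2HSV);L=(W-o)@M*1e3
    m=(hsv[...,0]>80)&(hsv[...,0]<100)&(hsv[...,1]>90)&(np.abs(L)<[90,35,35]).all(-1);P=L[m];print(n,len(P),np.percentile(P,[1,50,99],axis=0).round(1))
    m=(hsv[...,0]>4)&(hsv[...,0]<14)&(hsv[...,1]>180)&(hsv[...,2]>120)&(np.abs(L-[50,60,57])<[40,40,25]).all(-1);P=L[m];print('fin',len(P),np.percentile(P,[5,50,95],axis=0).round(1) if len(P) else '')
    b=(270,375,130,235) if n=='top' else (110,230,190,310)
    tiles.append(cv2.resize(im[b[2]:b[3],b[0]:b[1]],(400,400),interpolation=cv2.INTER_CUBIC))
cv2.imwrite('pics/c6.png',np.hstack(tiles)[...,::-1])
E
```

```text
t 24.7 meas-cmd mm [0.2 0.3 1.2] cradle cmd [ 50.   51.8 161. ] meas [ 50.4  52.  162.2] F cradle [ 0.2 -0.4 -0.4] q [ -0.9  -2.9  -0.4  90.5 -30.   -2.7] open 0.0425 grip 0.0
top 324 [[-53.  -13.4  -6.6]
 [  1.1  -1.5  11.2]
 [ 69.6  14.   18.6]]
fin 8 [[50.4 43.  41.9]
 [52.9 50.  46. ]
 [54.6 56.7 68.6]]
scene 299 [[-62.   -8.8 -11.7]
 [ 50.7  10.9   6. ]
 [ 72.8  17.1  15.5]]
fin 143 [[52.1 45.9 41.5]
 [54.8 59.7 55.5]
 [57.1 71.1 69.2]]
```

View pics/c6.png

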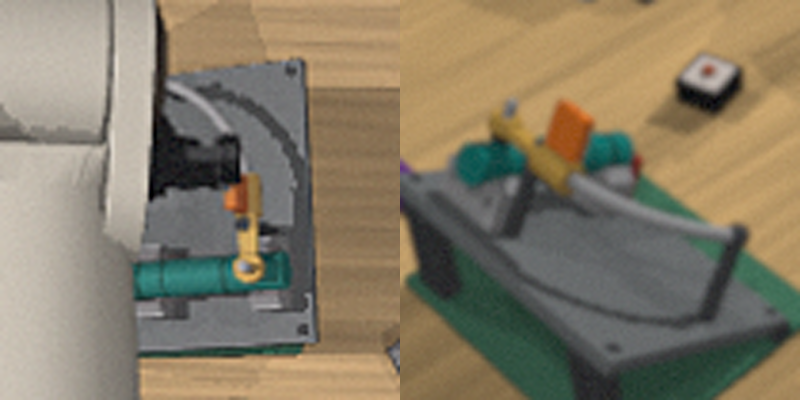

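The clamp is fully forward with the fin centre within about 2.5 mm of its end-stop place. The pad is on the core at (248,266), the core is still home, and the gripper is clear.

```bash
python3 -c "
from h import *
print(workorder.job_done())"
```

```text
the job is handed in; nothing more can be done
None
```

I handed the job in at about 25 s of the 58 s allowed; the hand-in returned no verdict. The camera check beforehand showed the teal core released in both Vs at the red stop, and the clamp fully forward with its pad on the core. I did not re-measure the red core, gem boxes or jar, but the arm was not used near any of them.

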